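# Level the teak spice shelf with a spirit level

## Robot

A 6-joint arm with a two-finger parallel gripper is mounted at the origin on the work surface. World frame = base frame: x ahead of the robot, y to its left, z up, the work surface at z = 0. Lengths are in m, angles in degrees, forces in N, time in s.
With the tool pointing down it reaches from about 0.4 to 0.825 m from the base axis. Payload 7 kg.
Tool frame: the origin (TCP) lies midway between the tips of the shut fingers; the grasp point (between the pads) lies r.grip_depth behind it (r.grip_depth is the distance from the TCP to the grasp point, in m); z points along the fingers, y is the line along which they close (so a half turn about z gives the same grasp; the last joint's range is limited). The gripper opens to 88 mm and grips with 3 to 60 N. Pads are 19 mm wide; open, the fingers measure 130 mm over their backs; the gripper's body (78 mm by 193 mm) begins 47 mm behind the grasp point.
Start: joints at [-52.649, 20.546, 0.682, 0, -70.136, -16.507], TCP at [0.24, -0.631, 0.227] pointing down, gripper open.
Joint ranges: [-176.03, 176.03], [-82.01, 121.73], [-58.28, 71.71], [-173.87, 95.51], [-174.79, -0.11], [-173.66, 173.66]. Speed limits (degrees/s): [136.94, 136.94, 172.46, 180, 180, 180].

## Interface

Orientations are given as [roll, pitch, yaw] about the fixed x, y, z axes, in that order (R = Rz(yaw) Ry(pitch) Rx(roll)).
In Python, from plant import r, cam, sensors gives the robot as it stands (r), with the cameras (cam) and the readings (sensors).
- The arm moves only by the shell command python3 drive.py 'ROWS' [OPENING] [FORCE]. ROWS is a JSON list of rows, 1 to 12 of them, each of 6 numbers: dx, dy, dz in m, then a rotation vector rx, ry, rz in degrees; each row is the pose to reach, as a shift and turn from the pose commanded when the command began, along the tool's axes at that moment; what a row does not reach only later rows make up. A row lasts 1/12 s, in which the tool goes at most 0.0417 m and 7.16 degrees, less where a joint would pass 70% of its speed; a pose out of reach is approached as far as the arm can. OPENING is the finger opening in m, set as the command begins (- or left out keeps the last). The fingers move at their own pace and stop on an object; FORCE is the grip in N (left out, the last holds). Time passes only in rows, so rows that do not move let the fingers close. It prints the time, the measured TCP pose, the force, the opening and the grip force at its end.
- sensors.get_state(): the state, without advancing time (a new reading comes with each control period).
- cam.capture(name): name is "scene" or "top"; returns a dict with "frame" (480x640x3 uint8, red, green, blue), "z_map" (480x640 float32, m along the optical axis (not along the pixel's ray), 0 where there is no reading), "fx", "fy", "cx", "cy" (pixels), "D" ([k1, k2, p1, p2, k3] as OpenCV has them; the pictures are not rectified), "cam_to_world" (4x4, takes a point from camera to world coordinates). Camera axes: x right, y down, z forward; pixel columns grow to the right and rows downward; lengths in m; the calibration is good to about 2 mm. A picture is of the moment at which its call begins.
- r.close_job(): hands the job in; it is judged then, once.
The state is a dict: "time_s": time; "joints": joint angles; "qd": joint speeds; "joint_torque": joint torques, N m; "tcp_pos": TCP position; "eef_rot": TCP orientation; "contact_force": force on the tool from outside, world axes, zero at the start; "moment": the same for the moment, N m; "gripper_width": finger opening in m; "gripper_force": force on a finger pad.
Only numpy, scipy, OpenCV 4.12 (cv2) and the standard library are available. Lean on these libraries where they do the work, as an engineer would, in place of code of your own. Each camera call takes 0.05 s, during which the arm holds its last target. There are 200 camera calls.

## Task

Lift the orange spirit level off the pile on the masala dabba, lay it lengthways on the cork strip of the little teak shelf and let go of it. Then turn the shelf's black levelling foot knob clockwise until the bubble stands centred between the two black rings, and finally press the level straight down on the shelf with a steady 10 to 20 newtons: finish while still holding it pressed like that, bubble centred, and leave the other things where they stand.

Things in the scene. Friction and masses are not known exactly. Their poses are not given: they have to be found in the camera images.
- level: spirit level: orange bar 160 long (its x) x 24 wide (y) x 40 high, about 0.3 kg, origin at the centre of its underside, z up; starts on the trivet on the dabba. In the middle of its top a yellow-green vial, two black rings 22 apart, a whitish bubble. Grip it across its sides anywhere, also over the vial; press it by the grip or on its top. Same end for end
- bubble_mid (a point): middle of the bubble, 37 above the level's underside; its x in the level's frame is the reading: 0 centred, stops at +-25 mm. Bubble 14 mm long: touches a ring at 4 mm. It runs to the higher end, 0.70 mm per milliradian of tilt, and needs about 1 s to settle after a movement; it reads the shelf only while the level lies flat on it
- riser: little teak shelf fixed on the table: base 150 (its x) x 330 (y), origin under the base's centre, z up. On it a teak board 140 x 315 x 18, top about 69 above the table, pivots about a line along x at y = -145, 60 high; the levelling foot holds up its +y end, which starts too low (tilt 0.013 to 0.033 rad)
- strip (a point): centre of the cork strip (200 long along the board's y, 50 wide) on the board's top face, 100 from the pivot line; axes of the board: z normal to the board, y along it towards the foot, x across
- foot_grip (a point): middle of the levelling foot's black round ribbed knob, on its axis, where to grip it: knob 40 in diameter, 30 high, from 15 below to 15 above this point, its underside 5 above the board; 160 from the strip's centre along the board's y. Bare board lies around it
- foot (a joint): angle of the levelling foot, rad, 0 to 6.2, grows clockwise seen from above. Each radian raises the foot end, knob included, by 2.9 mm and tilts the board by 0.011 rad (7.7 mm of bubble); friction about 0.15 N m; stays where it is left, also when the board is pressed
- dabba: shut round stainless steel spice box, 174 diameter, 62 high, loose, origin at the centre of its underside; bystander that carries the pile
- trivet: round cork trivet 130 diameter, 10 thick on the dabba, loose, origin at the centre of its underside; the level lies on it; bystander
- egg_cup: white ceramic egg cup 52 diameter, 65 high, origin at the centre of its underside; bystander
- jar: glass jar with clamp lid, 110 over the clamp, 146 high, origin at the centre of its underside; bystander
- sieve: pink plastic sieve, bowl 124 diameter, 40 high, handle 110 long to its -y, origin under the bowl's centre; bystander
- tumbler: steel tumbler 68 diameter, 85 high, origin at the centre of its underside; bystander

How it is judged:
By the outcome, as a careful person would: the job done as asked, in the order asked, and still so for the second after the job is handed in, while the arm keeps its last pose, push and grip.
It also fails if it takes over 69 s, if anything falls off the work surface, if the arm or the gripper's body presses on something with over 40 N, if the wrist force passes 120 N, or if a joint passes its speed limit or range.

## Working session

There is one attempt and no reset: what is moved stays moved. The work goes in short steps, Python scripts to look and compute and a shell command to move; the robot and the scene stay as the last step left them, time stands still between calls to the robot, and variables do not carry over. Pictures are saved under pics/ and viewed, at most 10 in all, crops included, and the job is handed in when it is done.

```bash
ls; mkdir -p pics; cat > h.py <<'E'
import numpy as np, cv2
from plant import r, cam, sensors
from scipy.spatial.transform import Rotation as R
def cap(n):
    c=cam.capture(n); c['K']=np.array([[c['fx'],0,c['cx']],[0,c['fy'],c['cy']],[0,0,1.]]); c['D']=np.array(c['D'],float); c['T']=np.array(c['cam_to_world']); return c
def save(c,name,box=None,s=1):
    f=c['frame'][:,:,::-1]
    if box: f=f[box[1]:box[3],box[0]:box[2]]
    cv2.imwrite('pics/'+name,cv2.resize(f,None,fx=s,fy=s,interpolation=cv2.INTER_CUBIC))
def rays(c,uv):
    p=cv2.undistortPoints(np.array(uv,float).reshape(-1,1,2),c['K'],c['D']).reshape(-1,2)
    return c['T'][:3,3], np.c_[p,np.ones(len(p))]@c['T'][:3,:3].T
def onz(c,uv,z):
    o,d=rays(c,uv); return o+d*((z-o[2])/d[:,2])[:,None]
def cloud(c):
    v,u=np.nonzero(c['z_map']>0); o,d=rays(c,np.c_[u,v]); P=np.zeros((480,640,3)); P[v,u]=o+d*c['z_map'][v,u][:,None]; return P
E
python3 - <<'E'
from h import *
a=cap('scene');b=cap('top')
f=np.vstack([a['frame'],])
save(a,'s0.png');save(b,'t0.png')
for c in(a,b):print(c['T'].round(3),c['K'].round(1),c['D'])
s=sensors.get_state();print(s, r.grip_depth)
E
```

```text
drive.py
pics
plant.py
[[ 0.116  0.594 -0.796  1.658]
 [ 0.993 -0.076  0.088 -0.157]
 [-0.009 -0.801 -0.598  0.888]
 [ 0.     0.     0.     1.   ]] [[512.3   0.  318.5]
 [  0.  512.3 237.5]
 [  0.    0.    1. ]] [-0.10064942  0.          0.          0.          0.        ]
[[ 0.009 -0.995  0.101  0.464]
 [-1.    -0.007  0.019 -0.041]
 [-0.018 -0.101 -0.995  1.065]
 [ 0.     0.     0.     1.   ]] [[443.9   0.  312.3]
 [  0.  443.9 234.9]
 [  0.    0.    1. ]] [-0.00388469  0.          0.          0.          0.        ]
{'time_s': 0.1, 'joints': array([-5.26455898e+01,  2.05882627e+01,  6.38864606e-01, -1.76251672e-02,
       -7.01354918e+01, -1.65073292e+01]), 'qd': array([-0.06313379, -0.09060255,  0.11981404, -0.00376727, -0.04631129,
        0.03599707]), 'joint_torque': array([-1.19376113e-03, -5.84163737e+01,  2.93750149e+01,  7.01544687e+00,
        1.01350847e-02, -7.50927461e-05]), 'tcp_pos': array([ 0.24003921, -0.63041004,  0.225705  ]), 'eef_rot': array([ 1.79913901e+02, -8.23598790e-03, -1.59158914e+02]), 'contact_force': array([-0.50687617, -0.96728687, -0.02181033]), 'moment': array([0.01715632, 0.01721636, 0.01615221]), 'gripper_force': 0.0, 'gripper_width': 0.0876399207260606} 0.0188
```

View pics/s0.png

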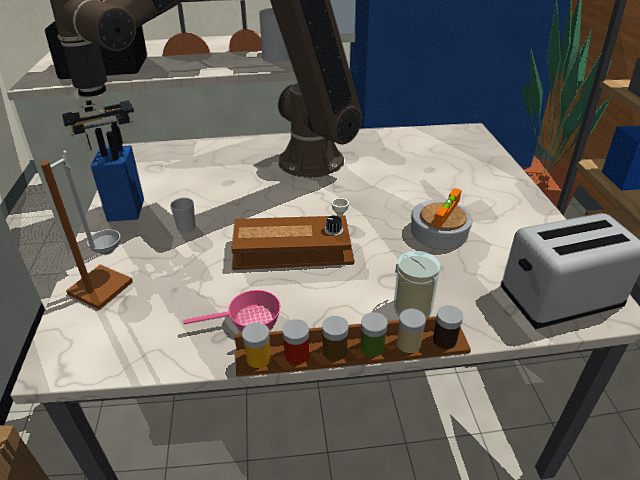

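View pics/t0.png

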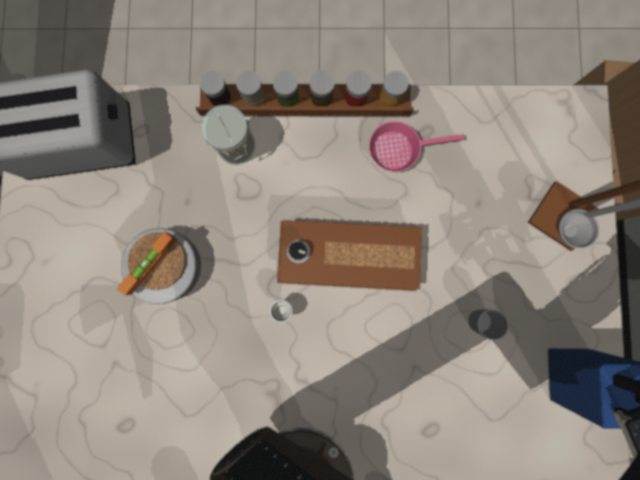

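The scene view shows the level at (448,208) on the dabba, with the shelf's knob at (334,225) and the strip at (274,231). In the top view, the level runs from (120,290) to (170,237), the knob is at (299,250), the strip's centre is at (369,255), and the egg cup at (281,310) stands near the knob.

```bash
cat > meas.py <<'E'
from h import *
def tri(a,ua,b,ub):
    o1,d1=rays(a,[ua]);o2,d2=rays(b,[ub]);d1=d1[0]/np.linalg.norm(d1[0]);d2=d2[0]/np.linalg.norm(d2[0])
    t=np.linalg.lstsq(np.c_[d1,-d2],o2-o1,rcond=None)[0];p,q=o1+t[0]*d1,o2+t[1]*d2
    return (p+q)/2,np.linalg.norm(p-q)
def mask(c,kind,box):
    h=cv2.cvtColor(c['frame'],cv2.COLOR_RGB2HSV).astype(int);H,S,V=h[...,0],h[...,1],h[...,2]
    m={'orange':(H>5)&(H<19)&(S>195)&(V>100),'green':(H>30)&(H<70)&(S>120),'cork':(H>8)&(H<25)&(S>60)&(V>130),'black':(V<60)}[kind]
    k=np.zeros(m.shape,np.uint8);x0,y0,x1,y1=box;k[y0:y1,x0:x1]=m[y0:y1,x0:x1];return k
def rect(k): return cv2.minAreaRect(np.argwhere(k)[:,::-1].astype(np.float32))
E
python3 - <<'E'
from meas import *
a=cap('scene');b=cap('top')
B={'orange':((420,180,475,240),(110,225,185,300)),'green':((420,180,475,240),(110,225,185,300)),'cork':((235,222,315,240),(320,235,420,275)),'black':((318,210,350,240),(284,235,314,266))}
for k,(ba,bb) in B.items():
    ma,mb=mask(a,k,ba),mask(b,k,bb)
    ra,rb=rect(ma),rect(mb)
    ca=np.argwhere(ma)[:,::-1].mean(0);cb=np.argwhere(mb)[:,::-1].mean(0)
    print(k,ma.sum(),mb.sum(),[np.round(x,1) for x in ra],[np.round(x,1) for x in rb],ca.round(1),cb.round(1),*tri(a,ra[0],b,rb[0]),'c',tri(a,ca,b,cb)[0])
    P=cloud(b);Q=P[(mb>0)];print('  topdepth',np.median(Q,0).round(4),np.percentile(Q[:,2],[5,50,95]).round(4)); P=cloud(a);Q=P[(ma>0)];print('  scenedepth',np.median(Q,0).round(4),np.percentile(Q[:,2],[5,50,95]).round(4))
save(a,'s1.png',(225,175,485,275),3);
f=b['frame'];cv2.imwrite('pics/t1.png',cv2.resize(f[215:310,105:425,::-1],None,fx=2.5,fy=2.5,interpolation=cv2.INTER_CUBIC))
E
```

```text
** On entry to DLASCL parameter number  4 had an illegal value
 ** On entry to DLASCL parameter number  4 had an illegal value
 ** On entry to DLASCL parameter number  4 had an illegal value
 ** On entry to DLASCL parameter number  4 had an illegal value
 ** On entry to DLASCL parameter number  5 had an illegal value
 ** On entry to DLASCL parameter number  4 had an illegal value<stdin>:7: RuntimeWarning: Mean of empty slice.
  ret = um.true_divide(
Traceback (most recent call last):
  File "meas.py", line 4, in tri
    t=np.linalg.lstsq(np.c_[d1,-d2],o2-o1,rcond=None)[0];p,q=o1+t[0]*d1,o2+t[1]*d2
      ~~~~~~~~~~~~~~~^^^^^^^^^^^^^^^^^^^^^^^^^^^^^^^^
numpy.linalg.LinAlgError: SVD did not converge in Linear Least Squares
```

```bash
python3 - <<'E'
import cv2
for n,p in (('s0',[(456,195),(441,220),(448,207),(434,215),(275,231),(275,238),(334,224)]),('t0',[(130,283),(167,241),(146,265),(158,275),(369,255),(310,265),(299,250),(299,240)])):
    h=cv2.cvtColor(cv2.imread(f'pics/{n}.png'),cv2.COLOR_BGR2HSV)
    for u,v in p: print(n,u,v,h[v,u])
a=cv2.imread('pics/s0.png')[175:275,225:485];b=cv2.imread('pics/t0.png')[215:310,105:425]
cv2.imwrite('pics/s1.png',cv2.resize(a,None,fx=3,fy=3,interpolation=2));cv2.imwrite('pics/t1.png',cv2.resize(b,None,fx=2.5,fy=2.5,interpolation=2))
E
```

```text
s0 456 195 [ 14 233 250]
s0 441 220 [ 15 255 122]
s0 448 207 [ 47 253 136]
s0 434 215 [ 14 152 129]
s0 275 231 [ 15 132 197]
s0 275 238 [ 12 178 132]
s0 334 224 [143 113   9]
t0 130 283 [ 13 168 187]
t0 167 241 [ 11 174 174]
t0 146 265 [ 44 126 127]
t0 158 275 [ 14 114 147]
t0 369 255 [ 14 115 167]
t0 310 265 [ 12 141 125]
t0 299 250 [ 30  11 114]
t0 299 240 [11 60 93]
```

View pics/t1.png

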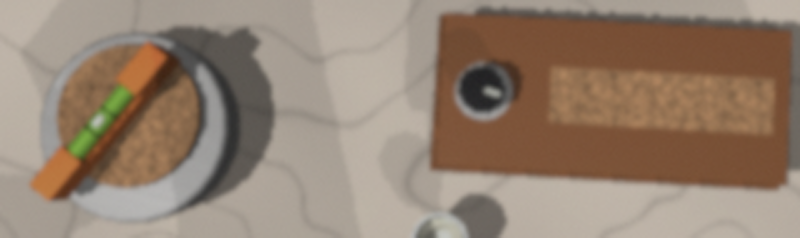

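View pics/s1.png

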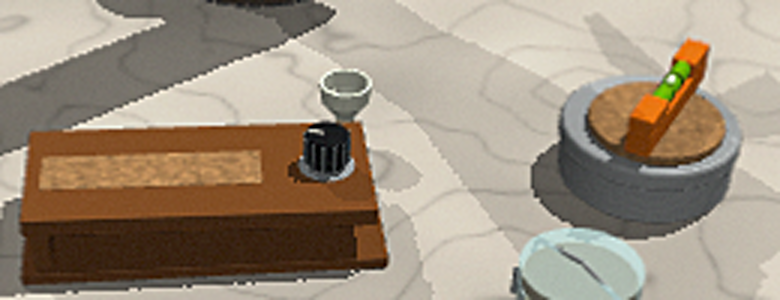

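Crops: in the top view, the level's top face runs from (30,185) to (165,50) in crop pixels, with the vial around (100,118). The knob centre is at (485,90), the strip spans (548..775, 66..135), and the egg cup is at (440,225). In the scene crop, the level's lit top face and the knob's top at (328,130) are both clear.

```bash
sed -i "s/(S>195)&(V>100)/(S>145)\&(V>(200 if sc else 145))/; s/'green':.*120)/'green':(H>33)\&(H<70)\&(S>85)/; s/'cork':(H>8)&(H<25)&(S>60)&(V>130)/'cork':(H>12)\&(H<20)\&(S>90)\&(S<175)\&(V>(165 if sc else 135))/; s/^def mask(c,kind,box):/def mask(c,kind,box,sc=False):/" meas.py
python3 - <<'E'
from meas import *
a=cap('scene');b=cap('top')
B={'orange':((420,180,475,240),(110,225,185,300)),'green':((420,180,475,240),(110,225,185,300)),'cork':((235,222,315,240),(320,235,420,275)),'black':((318,210,350,240),(284,235,314,266))}
vis=[]
for k,(ba,bb) in B.items():
    ma,mb=mask(a,k,ba,True),mask(b,k,bb)
    ra,rb=rect(ma),rect(mb)
    print(k,ma.sum(),mb.sum(),[np.round(x,1) for x in ra],[np.round(x,1) for x in rb],*tri(a,ra[0],b,rb[0]))
    for n,c,m in (('top',b,mb),('sc',a,ma)):
        Q=cloud(c)[(m>0)&(c['z_map']>0)];print('  ',n,len(Q),np.median(Q,0).round(4),np.percentile(Q[:,2],[2,10,50,90,98]).round(4))
        if k in('orange','cork'):
            if k=='orange': Q=Q[Q[:,2]>np.percentile(Q[:,2],50)-.006]
            q=cv2.minAreaRect((Q[:,:2]*1000).astype(np.float32)); print('    rect mm',np.round(q[0],1),np.round(q[1],1),round(q[2],1))
            A=np.c_[Q[:,:2]-Q[:,:2].mean(0),np.ones(len(Q))];print('    plane',np.linalg.lstsq(A,Q[:,2],rcond=None)[0].round(4))
E
```

```text
orange 138 379 [array([448.8, 202.1]), array([ 9.6, 32.8]), np.float64(37.4)] [array([144.1, 262.7]), array([10.5, 73.1]), np.float64(38.7)] [0.49773229 0.34184025 0.10574533] 0.00010135613793223582
   top 379 [0.5274 0.3196 0.1118] [0.1076 0.1092 0.1118 0.1139 0.1151]
    rect mm [498.5 339.8] [ 24.  155.7] 52.2
    plane [-0.0185 -0.0273  0.1116]
   sc 138 [0.5216 0.3333 0.1111] [0.0938 0.0982 0.1111 0.1135 0.1144]
    rect mm [497.4 340. ] [ 23.  156.4] 51.5
    plane [0.0224 0.0362 0.1114]
green 71 212 [array([448.8, 201.5]), array([ 5.8, 13.9]), np.float64(33.7)] [array([144.5, 263.4]), array([ 7.3, 32.8]), np.float64(39.5)] [0.49632305 0.34150827 0.10647359] 0.001624550133561473
   top 212 [0.4937 0.3381 0.1101] [0.1039 0.1065 0.1101 0.1129 0.1145]
   sc 71 [0.5017 0.3421 0.1091] [0.1021 0.1047 0.1091 0.1113 0.1125]
cork 666 1979 [array([274.5, 231.2]), array([10.4, 73.3]), np.float64(88.2)] [array([369.2, 255. ]), array([89.7, 23.2]), np.float64(3.3)] [ 0.52075488 -0.15137036  0.06649702] 0.0017005305177648423
   top 1970 [ 0.5207 -0.1502  0.067 ] [0.0629 0.0644 0.067  0.0697 0.0713]
    rect mm [ 520.9 -150.2] [200.6  52.2] 87.0
    plane [-0.0052 -0.0177  0.067 ]
   sc 662 [ 0.5219 -0.1505  0.0669] [0.0624 0.0641 0.0669 0.0695 0.071 ]
    rect mm [ 519.6 -151.2] [200.5  52.8] 87.7
    plane [ 0.0222 -0.0209  0.0669]
black 189 173 [array([332.9, 224.8]), array([16.3, 26.1]), np.float64(21.0)] [array([297.5, 250. ]), array([16., 15.]), np.float64(90.0)] [0.52966735 0.00857825 0.07977449] 0.0026735809623995416
   top 173 [0.5307 0.0119 0.0984] [0.0951 0.0968 0.0984 0.1007 0.1024]
   sc 189 [0.5404 0.0074 0.0942] [0.0612 0.0704 0.0942 0.0996 0.1006]
```

```bash
cat > go.py <<'E'
import sys
from h import *
# python3 go.py x y z yaw : shift and turn in tool axes from present pose to tool-down target
def delta(p,yaw):
    s=sensors.get_state();R0=R.from_euler('xyz',s['eef_rot'],degrees=True);R1=R.from_euler('xyz',[180,0,yaw],degrees=True)
    return np.r_[R0.inv().apply(np.array(p)-s['tcp_pos']),(R0.inv()*R1).as_rotvec(degrees=True)]
if __name__=='__main__':
    v=list(map(float,sys.argv[1:]));print(np.round(delta(v[:3],v[3]),4).tolist())
E
python3 - <<'E'
from h import *
a=cap('scene');b=cap('top')
for n,c in(('sc',a),('top',b)):
    P=cloud(c).reshape(-1,3);m=(P[:,0]>.15)&(P[:,0]<.75)&(P[:,1]>-.62)&(P[:,1]<.5)&(P[:,2]>.12)&(P[:,2]<.5)
    Q=P[m];k=np.round(Q[:,:2]/.05).astype(int)
    for u in np.unique(k,axis=0):
        q=Q[(k==u).all(1)]
        if len(q)>5: print(n,(u*.05).round(2),q[:,2].max().round(3),len(q))
E
python3 go.py 0.24 -0.631 0.33 -159.16;python3 go.py 0.45 -0.2 0.25 -98;python3 go.py .4981 .34 .2 -38.1
```

```text
sc [ 0.15 -0.1 ] 0.496 25
sc [ 0.15 -0.05] 0.447 184
sc [0.15 0.  ] 0.335 196
sc [0.15 0.05] 0.497 195
sc [0.15 0.1 ] 0.486 814
sc [ 0.2 -0.6] 0.4 158
sc [ 0.2  -0.55] 0.337 138
sc [ 0.2 -0.1] 0.499 47
sc [ 0.2  -0.05] 0.5 432
sc [0.2 0. ] 0.5 795
sc [0.2  0.05] 0.5 1405
sc [0.2 0.1] 0.384 24
sc [ 0.25 -0.6 ] 0.499 932
sc [ 0.25 -0.55] 0.336 426
sc [ 0.25 -0.05] 0.5 149
sc [0.25 0.  ] 0.5 372
sc [ 0.3 -0.6] 0.5 950
sc [ 0.3  -0.55] 0.203 137
sc [ 0.55 -0.6 ] 0.128 45
sc [ 0.55 -0.55] 0.126 18
sc [ 0.6 -0.6] 0.388 546
sc [ 0.6  -0.55] 0.128 33
sc [0.75 0.15] 0.143 19
sc [0.75 0.2 ] 0.142 10
sc [0.75 0.4 ] 0.185 19
sc [0.75 0.45] 0.19 31
sc [0.75 0.5 ] 0.191 25
top [0.15 0.05] 0.389 38
top [0.15 0.1 ] 0.385 638
top [ 0.2 -0.6] 0.233 195
top [ 0.2  -0.55] 0.336 693
top [0.2 0. ] 0.499 499
top [0.2  0.05] 0.472 1207
top [0.2 0.1] 0.222 11
top [ 0.25 -0.6 ] 0.268 640
top [ 0.25 -0.55] 0.337 1222
top [ 0.25 -0.05] 0.499 31
top [0.25 0.  ] 0.5 496
top [ 0.3 -0.6] 0.271 839
top [ 0.3  -0.55] 0.203 547
top [ 0.55 -0.6 ] 0.127 42
top [ 0.55 -0.55] 0.127 36
top [ 0.6 -0.6] 0.285 420
top [ 0.6  -0.55] 0.127 41
top [0.7 0.5] 0.171 17
top [0.75 0.15] 0.145 78
top [0.75 0.2 ] 0.145 25
top [0.75 0.4 ] 0.187 145
top [0.75 0.45] 0.193 498
top [0.75 0.5 ] 0.194 253
[0.0002, -0.0001, -0.1036, 0.0138, -0.0013, 0.0049]
[-0.3494, 0.3279, -0.0235, 0.0132, 0.0062, -61.1551]
[-0.5865, 0.8154, 0.0266, 0.0096, 0.0138, -121.0551]
```

```bash
python3 drive.py '[[0,0,-0.04,0,0,0],[0,0,-0.08,0,0,0],[0,0,-0.12,0,0,0],[0,0,-0.135,0,0,0]]' 0.06 15
python3 drive.py '[[-0.02,0.03,0,0,0,-5],[-0.06,0.05,0,0,0,-10],[-0.1,0.08,0,0,0,-15],[-0.13,0.11,0,0,0,-20],[-0.16,0.14,0,0,0,-25],[-0.19,0.17,0,0,0,-30],[-0.22,0.2,0,0,0,-35],[-0.25,0.23,0.02,0,0,-40],[-0.28,0.26,0.04,0,0,-46],[-0.31,0.29,0.06,0,0,-52],[-0.33,0.31,0.08,0,0,-57],[-0.35,0.33,0.1,0,0,-61]]'
python3 go.py .4981 .34 .2 -38.1
```

```text
time_s: 0.73
tcp_pos: [0.2401, -0.6323, 0.3686]
eef_rot: [-179.5, -0.0, -159.1]
contact_force: [-0.4, -0.1, 1.1]
gripper_width: 0.0665
gripper_force: 0.0
time_s: 1.73
tcp_pos: [0.4456, -0.2071, 0.2697]
eef_rot: [-179.9, 0.0, -97.9]
contact_force: [1.3, -0.6, 0.0]
gripper_width: 0.0595
gripper_force: 0.0
[-0.5491, 0.023, 0.0697, -0.1355, -0.0685, -59.7637]
```

```bash
python3 drive.py '[[-0.04,0,0,0,0,-5],[-0.08,0,0,0,0,-10],[-0.12,0,0,0,0,-15],[-0.16,0,0,0,0,-20],[-0.2,0,0,0,0,-25],[-0.24,0,0,0,0,-30],[-0.28,0,0,0,0,-35],[-0.32,0,0,0,0,-40],[-0.36,0,0,0,0,-45],[-0.4,0,0,0,0,-50],[-0.44,0.01,0.01,0,0,-55],[-0.48,0.02,0.03,0,0,-60]]'
python3 drive.py '[[0,0,0.005,0,0,0],[0,0,0.01,0,0,0]]'
python3 go.py .4981 .34 .13 -38.1
```

```text
time_s: 2.73
tcp_pos: [0.4944, 0.2677, 0.2433]
eef_rot: [-179.8, -0.1, -37.9]
contact_force: [1.2, -0.0, 0.2]
gripper_width: 0.0601
gripper_force: 0.0
time_s: 2.9
tcp_pos: [0.4928, 0.2662, 0.2302]
eef_rot: [179.9, 0.0, -38.0]
contact_force: [-0.4, -0.3, -0.5]
gripper_width: 0.0598
gripper_force: 0.0
[-0.0412, -0.0616, 0.1001, 0.1192, 0.0178, 0.1076]
```

```bash
python3 drive.py '[[-0.02,-0.03,0,0,0,0],[-0.041,-0.0615,0.03,0,0,0],[-0.041,-0.0615,0.07,0,0,0],[-0.041,-0.0615,0.105,0,0,0],[-0.041,-0.0615,0.13,0,0,0],[-0.041,-0.0615,0.145,0,0,0],[-0.041,-0.0615,0.149,0,0,0],[-0.041,-0.0615,0.149,0,0,0]]'
python3 drive.py '[[0,0,0,0,0,0],[0,0,0,0,0,0],[0,0,0,0,0,0],[0,0,0,0,0,0],[0,0,0,0,0,0],[0,0,0,0,0,0]]' 0.01 25
python3 - <<'E'
from meas import *
b=cap('top');m=mask(b,'cork',(320,235,420,275))
bx=cv2.boxPoints(rect(m));print(onz(b,bx,.067).round(4).tolist())
P=onz(b,np.argwhere(m)[:,::-1],.067)[:,:2];q=cv2.minAreaRect((P*1000).astype(np.float32));print(q)
a=cap('scene');m=mask(a,'cork',(235,222,315,240),True);P=onz(a,np.argwhere(m)[:,::-1],.067)[:,:2];q=cv2.minAreaRect((P*1000).astype(np.float32));print(q)
E
```

```text
time_s: 3.57
tcp_pos: [0.4995, 0.3371, 0.082]
eef_rot: [179.9, -0.0, -38.2]
contact_force: [0.0, -0.0, 0.5]
gripper_width: 0.06
gripper_force: 0.0
time_s: 4.07
tcp_pos: [0.4994, 0.3384, 0.0832]
eef_rot: [-180.0, -0.0, -38.2]
contact_force: [-2.9, -2.4, 1.7]
gripper_width: 0.0253
gripper_force: 1.2
[[0.4989, -0.0467, 0.067], [0.5524, -0.0491, 0.067], [0.5432, -0.2534, 0.067], [0.4899, -0.2499, 0.067]]
((521.08154296875, -149.57215881347656), (203.5724639892578, 53.52475357055664), 87.41131591796875)
((521.3410034179688, -151.75701904296875), (199.6734619140625, 49.49561309814453), 85.63860321044922)
```

```bash
python3 drive.py '[[0,0,0,0,0,0],[0,0,0,0,0,0],[0,0,0,0,0,0],[0,0,0,0,0,0]]' 0.01 30
python3 drive.py '[[0,0,-0.005,0,0,0],[0,0,-0.02,0,0,0],[0,0,-0.04,0,0,0],[0,0,-0.07,0,0,0],[0,0,-0.1,0,0,0],[0,0,-0.12,0,0,0],[0,0,-0.12,0,0,0]]'
python3 - <<'E'
from h import *
save(cap('scene'),'s2.png',(380,120,520,260),4)
E
python3 go.py .521 -.153 .2 -93
```

```text
time_s: 4.5
tcp_pos: [0.4993, 0.3382, 0.0831]
eef_rot: [180.0, -0.0, -38.2]
contact_force: [-2.7, -2.4, 5.8]
gripper_width: 0.0241
gripper_force: 30.0
time_s: 5.08
tcp_pos: [0.5013, 0.3401, 0.2078]
eef_rot: [-179.6, -0.1, -38.1]
contact_force: [1.3, 1.0, -1.6]
gripper_width: 0.0237
gripper_force: 30.0
[0.3205, 0.3744, 0.0033, -0.2491, 0.1244, 54.8517]
```

View pics/s2.png

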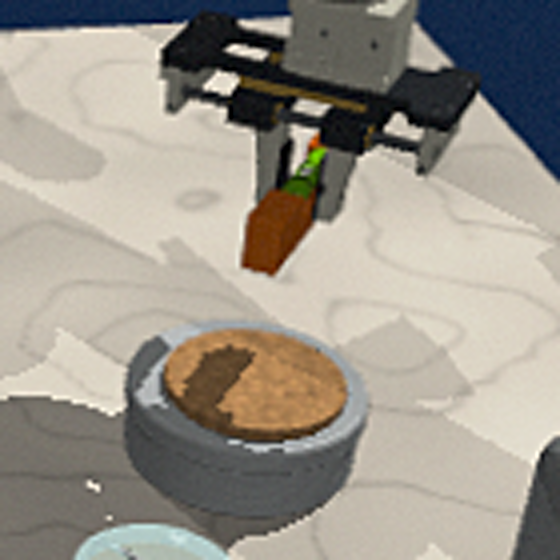

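The level hangs in the fingers at about (285,215), and the trivet is undisturbed on the dabba. Next I carry it over to the shelf.

```bash
python3 drive.py '[[0.013,0.016,0,0,0,2],[0.039,0.046,0,0,0,7],[0.065,0.076,0,0,0,12],[0.091,0.106,0,0,0,17],[0.117,0.136,0,0,0,22],[0.143,0.167,0,0,0,27],[0.169,0.197,0,0,0,32],[0.195,0.227,0,0,0,37],[0.221,0.257,0,0,0,42],[0.247,0.288,0,0,0,47],[0.273,0.318,0,0,0,51],[0.295,0.344,0,0,0,55]]'
python3 drive.py '[[0.008,0,0,0,0,0],[0.008,0,0,0,0,0],[0.008,0,0,0,0,0]]'
python3 go.py .521 -.153 .1 -93
```

```text
time_s: 6.13
tcp_pos: [0.5171, -0.1169, 0.201]
eef_rot: [179.8, -0.0, -93.4]
contact_force: [1.8, 0.6, -2.3]
gripper_width: 0.0237
gripper_force: 30.0
time_s: 6.38
tcp_pos: [0.5172, -0.1229, 0.2012]
eef_rot: [179.9, 0.0, -93.3]
contact_force: [0.1, -0.7, -2.2]
gripper_width: 0.0241
gripper_force: 30.0
[0.0298, -0.0058, 0.1011, 0.1475, 0.0082, -0.2671]
```

```bash
python3 drive.py '[[0.015,-0.003,0.02,0,0.5,0],[0.029,-0.006,0.05,0,1.1,-0.2],[0.03,-0.006,0.08,0,1.1,-0.2],[0.03,-0.006,0.105,0,1.1,-0.2],[0.03,-0.006,0.114,0,1.1,-0.2],[0.03,-0.006,0.114,0,1.1,-0.2],[0.03,-0.006,0.114,0,1.1,-0.2]]'
python3 drive.py '[[0,0,0.002,0,0,0],[0,0,0.004,0,0,0],[0,0,0.006,0,0,0],[0,0,0.006,0,0,0]]'
python3 go.py .521 -.153 .08 -93
python3 - <<'E'
from h import *
a=cap('scene');save(a,'s3.png',(220,130,370,280),4)
E
```

```text
time_s: 6.97
tcp_pos: [0.5232, -0.1519, 0.089]
eef_rot: [180.0, -1.1, -92.9]
contact_force: [0.5, -0.6, -1.5]
gripper_width: 0.0237
gripper_force: 30.0
time_s: 7.3
tcp_pos: [0.5229, -0.1527, 0.0831]
eef_rot: [-179.9, -1.1, -93.0]
contact_force: [-0.5, -0.2, -2.1]
gripper_width: 0.0237
gripper_force: 30.0
[0.0004, 0.0019, 0.0031, -0.0525, -1.0867, 0.0433]
```

View pics/s3.png

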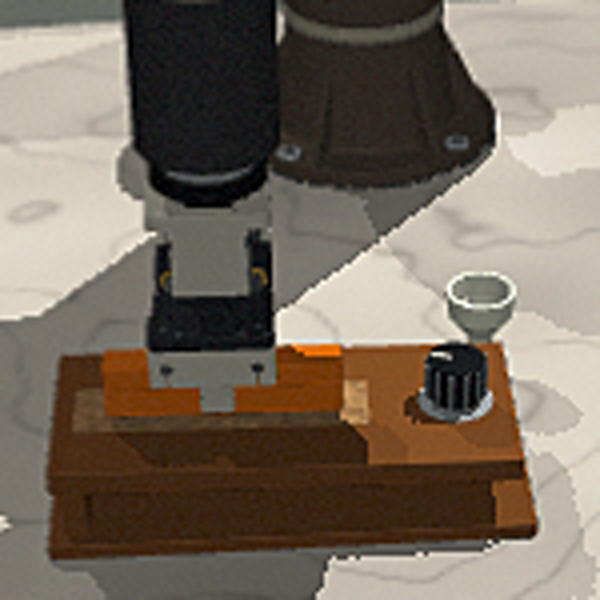

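The level, spanning (105..345, 350..415) in the crop, sits just above the strip and lines up with it. I lower it to contact.

```bash
python3 drive.py '[[0,0.001,0.002,0,0,0],[0,0.002,0.004,0,0,0],[0,0.002,0.004,0,0,0]]'
python3 drive.py '[[0,0,0.001,0,0,0],[0,0,0.002,0,0,0],[0,0,0.002,0,0,0]]'
```

```text
time_s: 7.6
tcp_pos: [0.5203, -0.1528, 0.0784]
eef_rot: [180.0, -1.1, -93.0]
contact_force: [-0.2, 0.9, -2.0]
gripper_width: 0.024
gripper_force: 30.0
time_s: 7.85
tcp_pos: [0.5205, -0.1528, 0.0782]
eef_rot: [180.0, -1.1, -92.9]
contact_force: [-6.1, 3.2, 14.6]
gripper_width: 0.0233
gripper_force: 30.0
```

Contact is made at about 15 N. I open the fingers, go up and clear the vial.

```bash
python3 drive.py '[[0,0,-0.001,0,0,0],[0,0,-0.001,0,0,0],[0,0,-0.001,0,0,0],[0,0,-0.001,0,0,0],[0,0,-0.001,0,0,0]]' 0.06
python3 drive.py '[[0,0,-0.02,0,0,0],[0,0,-0.06,0,0,0],[-0.03,0,-0.1,0,-0.5,0],[-0.07,0,-0.1,0,-1.1,0],[-0.11,0,-0.1,0,-1.1,0],[-0.15,0,-0.1,0,-1.1,0],[-0.163,0,-0.1,0,-1.1,0],[-0.163,0,-0.1,0,-1.1,0]]' 0.07
cat > bub.py <<'E'
from meas import *
# reading of the bubble along the level: green vial in 'scene' and 'top', bubble = pale pixels inside the vial
import sys
box=((235,195,320,245),(310,225,425,280))
for n,c,bx in(('sc',cap('scene'),box[0]),('top',cap('top'),box[1])):
    o=mask(c,'orange',bx,False); g=mask(c,'green',bx)
    if g.sum()<10: print(n,'no vial');continue
    ro,rg=rect(o),rect(g)
    h=cv2.cvtColor(c['frame'],cv2.COLOR_RGB2HSV).astype(int)
    hull=np.zeros((480,640),np.uint8);cv2.fillPoly(hull,[cv2.convexHull(np.argwhere(g)[:,::-1].astype(np.int32))],1)
    print(n,[np.round(x,1) for x in ro],[np.round(x,1) for x in rg],int(g.sum()))
    x0,y0,w,hh=cv2.boundingRect(g);f=c['frame'][y0-12:y0+hh+12,x0-35:x0+w+35,::-1]
    cv2.imwrite(f'pics/{sys.argv[1]}_{n}.png',cv2.resize(f,None,fx=5,fy=5,interpolation=cv2.INTER_CUBIC))
    np.save(f'/tmp/{sys.argv[1]}_{n}.npy',f); print('org',x0-35,y0-12)
E
python3 bub.py b0
python3 - <<'E'
import cv2,numpy as np
a=cv2.imread('pics/b0_sc.png');b=cv2.imread('pics/b0_top.png');w=max(a.shape[1],b.shape[1])
p=lambda i:cv2.copyMakeBorder(i,0,5,0,w-i.shape[1],0);cv2.imwrite('pics/b0.png',np.vstack([p(a),p(b)])[:600,:800])
E
python3 go.py .531 .010 .12 -93
```

```text
time_s: 8.27
tcp_pos: [0.5208, -0.1528, 0.0775]
eef_rot: [180.0, -1.1, -93.0]
contact_force: [-0.6, 0.9, 0.2]
gripper_width: 0.0517
gripper_force: 0.0
time_s: 8.93
tcp_pos: [0.5295, 0.0149, 0.1745]
eef_rot: [-180.0, 0.0, -92.8]
contact_force: [0.1, 0.6, -0.2]
gripper_width: 0.0701
gripper_force: 0.0
sc [array([277.4, 226.5]), array([19.7, 79.3]), np.float64(87.4)] [array([275., 222.]), array([ 6., 26.]), np.float64(90.0)] 160
org 227 207
top [array([371. , 253.7]), array([72.3, 11.9]), np.float64(2.6)] [array([369.6, 253.3]), array([31.4,  6.9]), np.float64(4.8)] 182
org 319 238
[0.0023, -0.0021, 0.0543, 0.0335, -0.0152, 0.1449]
```

View pics/b0.png

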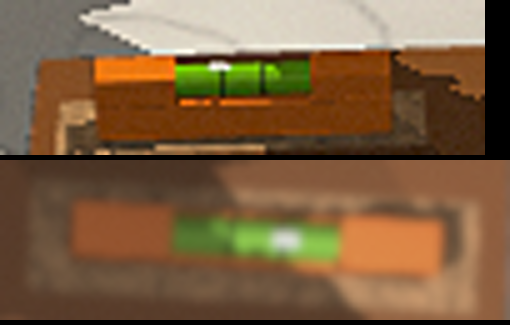

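Both views show the bubble off towards the pivot end: scene crop x≈220 with the vial's middle at 243, top crop x≈285 with its middle at 256. That reads about -12.4 mm, so the knob needs about 1.6 rad (92°) clockwise.

```bash
python3 -c "
from plant import r, cam, sensors
s=sensors.get_state();print(s['joints'].round(1),s['eef_rot'])"
python3 go.py .53 .0095 .071 -93
```

```text
[ 22.6   9.3 -21.9  -0.  -58.8 -25.4] [ 1.79966449e+02 -1.51106392e-02 -9.28551197e+01]
[0.0029, -0.0011, 0.1033, 0.0335, -0.0152, 0.1449]
```

```bash
python3 drive.py '[[0.003,-0.001,0.03,0,0,0],[0.003,-0.001,0.06,0,0,0],[0.003,-0.001,0.085,0,0,0],[0.003,-0.001,0.1,0,0,0],[0.003,-0.001,0.103,0,0,0],[0.003,-0.001,0.103,0,0,0]]' 0.07
python3 drive.py '[[0,0,0,0,0,0],[0,0,0,0,0,0],[0,0,0,0,0,0],[0,0,0,0,0,0],[0,0,0,0,0,0],[0,0,0,0,0,0],[0,0,0,0,0,0],[0,0,0,0,0,0],[0,0,0,0,0,0],[0,0,0,0,0,0]]' 0.02 30
```

```text
time_s: 9.53
tcp_pos: [0.5294, 0.0075, 0.0706]
eef_rot: [179.9, -0.1, -93.0]
contact_force: [0.5, -0.4, -0.6]
gripper_width: 0.0697
gripper_force: 0.0
time_s: 10.37
tcp_pos: [0.5267, 0.0086, 0.0716]
eef_rot: [179.7, -0.0, -93.0]
contact_force: [-12.8, 3.8, 10.4]
gripper_width: 0.0391
gripper_force: 30.0
```

```bash
python3 drive.py '[[0,0.002,-0.001,0,0,0],[0,0.003,-0.001,0,0,0],[0,0.003,-0.001,0,0,0]]'
python3 drive.py '[[0,0,0,0,0,5],[0,0,-0.0005,0,0,10],[0,0,-0.0007,0,0,15],[0,0,-0.001,0,0,20],[0,0,-0.0013,0,0,25],[0,0,-0.0015,0,0,30],[0,0,-0.0018,0,0,35],[0,0,-0.002,0,0,40],[0,0,-0.002,0,0,40],[0,0,-0.002,0,0,40]]'
python3 -c "
from plant import r, cam, sensors
s=sensors.get_state();print(s['moment'])"
```

```text
time_s: 10.62
tcp_pos: [0.5265, 0.0087, 0.0718]
eef_rot: [180.0, -0.0, -93.0]
contact_force: [2.1, -2.4, -10.0]
gripper_width: 0.0392
gripper_force: 30.0
time_s: 11.45
tcp_pos: [0.5264, 0.0086, 0.0739]
eef_rot: [180.0, -0.1, -132.8]
contact_force: [2.2, -2.8, -11.9]
gripper_width: 0.0396
gripper_force: 30.0
[-1.34761229 -0.84435468 -0.1948122 ]
```

```bash
python3 drive.py '[[0,0,0,0,0,6],[0,0,-0.0004,0,0,12],[0,0,-0.0007,0,0,18],[0,0,-0.001,0,0,24],[0,0,-0.0013,0,0,30],[0,0,-0.0016,0,0,36],[0,0,-0.0019,0,0,42],[0,0,-0.0022,0,0,48],[0,0,-0.0022,0,0,48],[0,0,-0.0022,0,0,48],[0,0,-0.0022,0,0,48],[0,0,-0.0022,0,0,48]]'
python3 drive.py '[[0,0,0,0,0,0],[0,0,0,0,0,0],[0,0,0,0,0,0],[0,0,0,0,0,0],[0,0,0,0,0,0],[0,0,0,0,0,0],[0,0,0,0,0,0],[0,0,0,0,0,0],[0,0,0,0,0,0]]'
python3 bub.py b1;python3 - <<'E'
import cv2,numpy as np
a=cv2.imread('pics/b1_sc.png');b=cv2.imread('pics/b1_top.png')
print(a is None,b is None)
I=[i for i in(a,b) if i is not None];w=max(i.shape[1] for i in I)
p=lambda i:cv2.copyMakeBorder(i,0,5,0,w-i.shape[1],0);cv2.imwrite('pics/b1.png',np.vstack([p(i) for i in I])[:600,:800])
E
```

```text
time_s: 12.45
tcp_pos: [0.5263, 0.0086, 0.0763]
eef_rot: [-180.0, -0.1, 179.2]
contact_force: [0.6, -4.2, -12.1]
gripper_width: 0.0397
gripper_force: 30.0
time_s: 13.2
tcp_pos: [0.5264, 0.0087, 0.0763]
eef_rot: [-180.0, -0.1, 179.1]
contact_force: [1.0, -4.9, -13.6]
gripper_width: 0.0394
gripper_force: 30.0
sc [array([271.1, 230.2]), array([26.4, 66.5]), np.float64(87.8)] [array([286.5, 217.4]), array([13.5, 51.2]), np.float64(69.3)] 161
org 227 190
top [array([376.2, 253.8]), array([62.1, 11.9]), np.float64(2.9)] [array([370.5, 253. ]), array([31.2,  7. ]), np.float64(2.6)] 181
org 320 237
False False
```

View pics/b1.png

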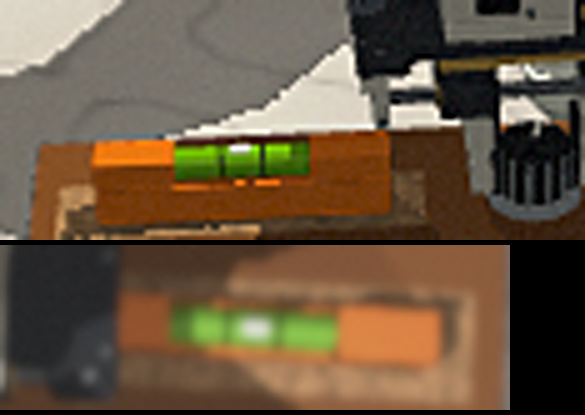

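Both views now show the bubble nearly centred: x≈240 between rings at 222 and 264, and x≈255 in a vial running 172..338. I measure it numerically from the profile.

```bash
cat > prof.py <<'E'
from meas import *
# along-level reading from scene + top: bubble = low-saturation bright pixels, rings = dark columns
def read(n,c,bx):
    x0,y0,x1,y1=bx;h=cv2.cvtColor(c['frame'],cv2.COLOR_RGB2HSV).astype(float)[y0:y1,x0:x1];g=cv2.split(c['frame'])[1].astype(float)[y0:y1,x0:x1];bl=c['frame'][y0:y1,x0:x1,2].astype(float);
    gm=mask(c,'green',bx);ys,xs=np.nonzero(gm);
    print(n,'vial cols',xs.min(),xs.max(),'rows',ys.min(),ys.max())
    sub=c['frame'][ys.min()-1:ys.max()+2,xs.min()-1:xs.max()+2].astype(float)
    print(' green',sub[...,1].mean(0).round().astype(int).tolist());print(' blue',sub[...,2].max(0).round().astype(int).tolist())
    b=sub[...,2].max(0);w=np.clip(b-60,0,None);print(' bubble col',((xs.min()-1+np.arange(len(b)))*w).sum()/w.sum())
read('sc',cap('scene'),(255,210,300,228))
read('top',cap('top'),(345,243,392,262))
E
python3 prof.py
```

```text
sc vial cols 262 288 rows 218 225
 green [102, 119, 113, 110, 110, 107, 108, 112, 114, 91, 68, 101, 109, 121, 116, 110, 100, 113, 47, 110, 109, 107, 101, 103, 78, 79, 83, 70, 59]
 blue [186, 187, 128, 122, 123, 124, 121, 121, 122, 70, 66, 61, 255, 255, 255, 255, 87, 25, 29, 28, 21, 21, 16, 23, 21, 24, 24, 20, 17]
 bubble col 269.8491436100132
top vial cols 355 386 rows 249 257
 green [91, 95, 97, 101, 116, 134, 143, 147, 149, 149, 139, 129, 139, 150, 155, 158, 159, 159, 157, 151, 137, 125, 128, 140, 145, 147, 148, 150, 151, 151, 150, 146, 137, 127]
 blue [47, 49, 49, 51, 61, 73, 77, 78, 77, 76, 72, 67, 76, 102, 147, 187, 202, 202, 193, 164, 113, 74, 68, 74, 76, 77, 77, 77, 77, 77, 77, 75, 73, 69]
 bubble col 371.4956063268893
```

The profile reads about -0.8 mm, so I turn about 6° more, then release and re-measure.

```bash
python3 drive.py '[[0,0,0,0,0,3],[0,0,0,0,0,6],[0,0,0,0,0,6],[0,0,0,0,0,6]]'
python3 drive.py '[[0,0,0,0,0,0],[0,0,0,0,0,0],[0,0,0,0,0,0],[0,0,0,0,0,0],[0,0,0,0,0,0],[0,0,0,0,0,0]]' 0.065
python3 drive.py '[[0,0,-0.02,0,0,0],[0,0,-0.06,0,0,0],[0,0,-0.1,0,0,0],[0,0,-0.1,0,0,0],[0,0,-0.1,0,0,0],[0,0,-0.1,0,0,0],[0,0,-0.1,0,0,0],[0,0,-0.1,0,0,0],[0,0,-0.1,0,0,0]]'
python3 prof.py
python3 - <<'E'
from meas import *
b=cap('top');a=cap('scene');o=mask(b,'orange',(320,235,420,275))
k=o|mask(b,'green',(320,235,420,275))
for z in(.109,):
    P=onz(b,np.argwhere(k)[:,::-1],z)[:,:2];print('top',cv2.minAreaRect((P*1000).astype(np.float32)))
Q=cloud(b)[(k>0)];print(np.median(Q[:,2]))
Q=cloud(b);
m=mask(b,'cork',(320,235,420,275));
s=sensors.get_state();print(s['joints'].round(1))
E
python3 go.py .521 -.18 .13 -93; python3 go.py .521 -.18 .13 87
```

```text
time_s: 13.73
tcp_pos: [0.5264, 0.0087, 0.0765]
eef_rot: [-180.0, -0.1, 173.1]
contact_force: [-1.2, -4.9, -9.6]
gripper_width: 0.0397
gripper_force: 30.0
time_s: 14.23
tcp_pos: [0.5275, 0.0093, 0.0771]
eef_rot: [180.0, 0.1, 173.1]
contact_force: [0.2, 0.4, -1.3]
gripper_width: 0.0644
gripper_force: 0.0
time_s: 14.98
tcp_pos: [0.5266, 0.0088, 0.1757]
eef_rot: [-179.9, -0.1, 173.0]
contact_force: [-0.5, 0.4, -0.4]
gripper_width: 0.0648
gripper_force: 0.0
sc vial cols 262 288 rows 218 225
 green [97, 117, 109, 107, 107, 108, 103, 104, 89, 71, 56, 80, 90, 86, 86, 84, 77, 79, 39, 77, 78, 76, 77, 79, 77, 80, 79, 69, 59]
 blue [172, 173, 119, 115, 114, 118, 116, 121, 71, 66, 68, 62, 162, 146, 143, 148, 38, 23, 26, 22, 19, 14, 18, 29, 21, 24, 19, 14, 19]
 bubble col 268.05765199161425
top vial cols 355 386 rows 250 257
 green [93, 97, 99, 99, 99, 100, 100, 100, 99, 97, 90, 84, 90, 99, 104, 108, 110, 111, 110, 105, 98, 96, 107, 125, 137, 145, 151, 154, 155, 156, 155, 152, 142, 130]
 blue [47, 49, 48, 48, 48, 49, 48, 50, 47, 48, 45, 43, 49, 68, 96, 116, 124, 126, 122, 105, 73, 56, 63, 72, 76, 77, 77, 77, 78, 78, 76, 76, 73, 69]
 bubble col 374.2911877394636
top ((520.7816162109375, -163.7840576171875), (126.88813018798828, 25.56591796875), 87.74446105957031)
0.10717485163820284
[  22.3    9.   -22.    -0.   -59.1 -119.3]
[-0.017, -0.1883, 0.0463, 0.0197, -0.0552, -93.9551]
[-0.017, -0.1883, 0.0463, -0.0542, -0.0194, 86.0449]
```

```bash
python3 drive.py '[[0,0.04,0,0,0,0],[0,0.08,0,0,0,0],[0,0.12,0,0,0,0],[0,0.12,0,0,0,0],[0,0.12,0,0,0,0],[0,0.12,0,0,0,0]]' 0.065
python3 prof.py
python3 - <<'E'
from meas import *
a=cap('scene');b=cap('top')
A=cv2.resize(a['frame'][195:245,230:350,::-1],None,fx=6,fy=6,interpolation=0);B=cv2.resize(b['frame'][235:275,285:405,::-1],None,fx=6,fy=6,interpolation=0)
cv2.imwrite('pics/b2.png',np.vstack([A,B]))
E
```

```text
time_s: 15.68
tcp_pos: [0.5413, 0.1283, 0.1763]
eef_rot: [-180.0, -0.0, 173.1]
contact_force: [-0.6, 0.4, -0.7]
gripper_width: 0.0649
gripper_force: 0.0
sc vial cols 262 288 rows 218 225
 green [93, 117, 115, 112, 111, 111, 110, 112, 111, 95, 72, 100, 104, 117, 116, 109, 104, 112, 57, 109, 106, 107, 106, 108, 107, 109, 107, 83, 86]
 blue [103, 103, 74, 72, 79, 77, 76, 68, 41, 41, 41, 38, 255, 255, 255, 255, 93, 29, 28, 20, 19, 22, 26, 20, 17, 29, 22, 26, 22]
 bubble col 272.6527918781726
top vial cols 354 386 rows 249 257
 green [123, 131, 139, 142, 142, 142, 143, 142, 142, 142, 140, 130, 121, 130, 142, 148, 150, 151, 150, 147, 141, 130, 118, 120, 132, 137, 138, 140, 141, 142, 142, 141, 137, 129, 120]
 blue [66, 68, 72, 73, 74, 73, 73, 73, 73, 73, 72, 66, 62, 75, 110, 153, 182, 191, 190, 178, 147, 101, 68, 64, 70, 73, 72, 72, 73, 72, 73, 73, 71, 67, 65]
 bubble col 370.17485822306236
```

View pics/b2.png

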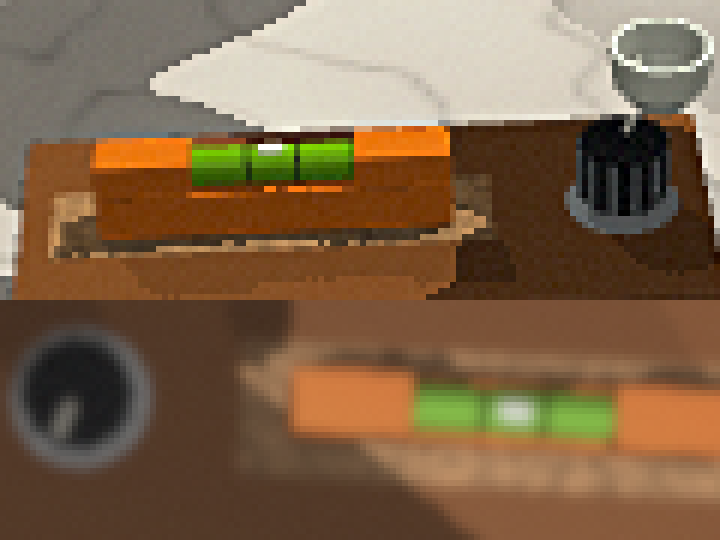

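The scene crop has the bubble at x≈270 between rings at 249 and 297; the top crop has it at 516 between 484 and 544. The reading is -0.4 to -0.5 mm, well centred. The level lies along the strip. Now the press, with shut fingers.

```bash
python3 go.py .521 -.178 .13 -93; python3 drive.py '[[0.002,-0.02,0,0,0,-7],[0.004,-0.05,0,0,0,-14],[0.006,-0.08,0,0,0,-21],[0.007,-0.11,0,0,0,-28],[0.008,-0.14,0,0,0,-35],[0.008,-0.17,0,0,0,-42],[0.008,-0.2,0,0,0,-49],[0.006,-0.23,0,0,0,-56],[0.004,-0.26,0,0,0,-63],[0.002,-0.29,0,0,0,-70],[0,-0.3,0,0,0,-77],[-0.002,-0.305,0.02,0,0,-84]]' 0
python3 go.py .521 -.178 .13 -93
python3 - <<'E'
from meas import *
b=cap('top');k=mask(b,'orange',(320,235,425,275));Q=cloud(b)[(k>0)];Q=Q[Q[:,2]>.09];print(len(Q),np.median(Q,0));print(cv2.minAreaRect((Q[:,:2]*1000).astype(np.float32)))
E
```

```text
[-0.017, -0.3054, 0.0468, 0.0045, -0.0078, -94.0273]
time_s: 16.88
tcp_pos: [0.5082, -0.178, 0.16]
eef_rot: [-179.6, 0.0, -102.8]
contact_force: [2.0, 0.7, -0.1]
gripper_width: 0.0005
gripper_force: 0.0
[-0.0028, -0.0123, 0.0301, -0.3669, -0.0188, -9.7721]
0 [nan nan nan]
((0.0, 0.0), (0.0, 0.0), 0.0)
  return _methods._mean(a, axis=axis, dtype=dtype,
  ret = um.true_divide(
```

```bash
python3 drive.py '[[-0.002,-0.006,0.01,0,0,-5],[-0.003,-0.011,0.025,0,0,-9],[-0.003,-0.011,0.035,0,0,-9],[-0.003,-0.011,0.042,0,0,-9],[-0.003,-0.011,0.044,0,0,-9],[-0.003,-0.011,0.044,0,0,-9]]' 0
python3 go.py .5195 -.178 .108 -93
```

```text
time_s: 17.43
tcp_pos: [0.5174, -0.1744, 0.1124]
eef_rot: [179.9, -0.0, -94.1]
contact_force: [0.4, 0.9, -0.1]
gripper_width: 0.0004
gripper_force: 0.0
[0.0035, -0.0024, 0.0044, 0.0749, -0.0034, -1.0976]
```

```bash
python3 drive.py '[[0.003,-0.002,0,0,0,-1],[0.003,-0.002,0.001,0,0,-1],[0.003,-0.002,0.002,0,0,-1],[0.003,-0.002,0.002,0,0,-1]]'
python3 drive.py '[[0,0,0.001,0,0,0],[0,0,0.002,0,0,0],[0,0,0.002,0,0,0],[0,0,0.002,0,0,0]]'
```

```text
time_s: 17.77
tcp_pos: [0.5199, -0.1776, 0.111]
eef_rot: [-180.0, 0.0, -93.0]
contact_force: [0.3, -0.7, -0.9]
gripper_width: 0.0003
gripper_force: 0.0
time_s: 18.1
tcp_pos: [0.52, -0.1775, 0.1093]
eef_rot: [-180.0, -0.0, -92.9]
contact_force: [-2.3, 1.3, 4.9]
gripper_width: 0.0006
gripper_force: 2.5
```

```bash
python3 drive.py '[[0,0,0.0005,0,0,0],[0,0,0.0007,0,0,0],[0,0,0.0007,0,0,0],[0,0,0.0007,0,0,0]]'
python3 drive.py '[[0,0,0,0,0,0],[0,0,0,0,0,0],[0,0,0,0,0,0],[0,0,0,0,0,0],[0,0,0,0,0,0],[0,0,0,0,0,0]]'
```

```text
time_s: 18.43
tcp_pos: [0.5201, -0.1776, 0.1092]
eef_rot: [-179.9, -0.0, -92.9]
contact_force: [-3.5, 1.3, 11.3]
gripper_width: 0.0003
gripper_force: 5.4
time_s: 18.93
tcp_pos: [0.5202, -0.1775, 0.1093]
eef_rot: [-179.9, -0.0, -92.9]
contact_force: [-3.8, 0.9, 11.1]
gripper_width: 0.001
gripper_force: 5.4
```

```bash
python3 drive.py '[[0,0.0003,0.0004,0,0,0],[0,0.0003,0.0004,0,0,0],[0,0.0003,0.0004,0,0,0],[0,0.0003,0.0004,0,0,0],[0,0.0003,0.0004,0,0,0],[0,0.0003,0.0004,0,0,0],[0,0.0003,0.0004,0,0,0],[0,0.0003,0.0004,0,0,0],[0,0.0003,0.0004,0,0,0],[0,0.0003,0.0004,0,0,0],[0,0.0003,0.0004,0,0,0],[0,0.0003,0.0004,0,0,0]]'
python3 prof.py
python3 - <<'E'
from meas import *
a=cap('scene');b=cap('top')
A=cv2.resize(a['frame'][180:250,230:350,::-1],None,fx=6,fy=6,interpolation=0)
cv2.imwrite('pics/b3.png',A); print(sensors.get_state()['contact_force'])
E
```

```text
time_s: 19.93
tcp_pos: [0.5201, -0.1776, 0.1092]
eef_rot: [-179.9, -0.0, -92.9]
contact_force: [-3.7, 2.9, 12.6]
gripper_width: 0.0004
gripper_force: 6.6
sc vial cols 262 288 rows 219 225
 green [78, 94, 94, 93, 91, 91, 93, 90, 87, 76, 60, 84, 96, 93, 109, 123, 117, 123, 64, 119, 116, 117, 117, 116, 118, 118, 116, 91, 80]
 blue [106, 102, 101, 107, 103, 105, 113, 75, 41, 37, 37, 32, 140, 128, 184, 255, 144, 27, 32, 29, 27, 28, 29, 31, 22, 21, 27, 27, 28]
 bubble col 271.1177802944507
[-4.20552508  2.97925454 14.01473644]Traceback (most recent call last):
  File "prof.py", line 11, in <module>
    read('top',cap('top'),(345,243,392,262))
    ~~~~^^^^^^^^^^^^^^^^^^^^^^^^^^^^^^^^^^^^
  File "prof.py", line 6, in read
    print(n,'vial cols',xs.min(),xs.max(),'rows',ys.min(),ys.max())
                        ~~~~~~^^
    return umr_minimum(a, axis, None, out, keepdims, initial, where)
ValueError: zero-size array to reduction operation minimum which has no identity
```

View pics/b3.png

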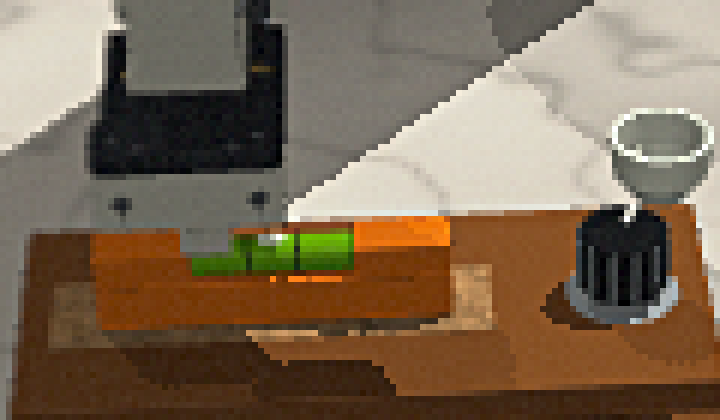

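The fingers press on the vial's left end at about (215,240). The bubble at (270,237) stays between the rings at 249 and 297. I nudge towards 15 N and hand in.

```bash
python3 drive.py '[[0,0,0.0002,0,0,0],[0,0,0.0002,0,0,0],[0,0,0.0002,0,0,0],[0,0,0.0002,0,0,0],[0,0,0.0002,0,0,0],[0,0,0.0002,0,0,0],[0,0,0.0002,0,0,0],[0,0,0.0002,0,0,0]]'
python3 - <<'E'
from plant import r, cam, sensors
f=[]
for i in range(6): cam.capture('scene');f.append(sensors.get_state()['contact_force'][2].round(1))
print(f)
if 12<min(f) and max(f)<18: print(r.close_job())
E
```

```text
time_s: 20.8
tcp_pos: [0.5201, -0.1775, 0.1092]
eef_rot: [-179.9, -0.0, -92.9]
contact_force: [-4.8, 3.1, 14.7]
gripper_width: 0.0004
gripper_force: 7.4
[np.float64(15.1), np.float64(15.2), np.float64(15.4), np.float64(14.8), np.float64(14.8), np.float64(14.9)]
the job is handed in; nothing more can be done
None
```

The job is handed in: the level lies along the cork strip with the bubble about 0.5 mm off centre, held pressed at about 15 N after roughly 21 s; in the pictures I took, nothing else looked disturbed.

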